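# Press a bearing bush home on the lever press

## Task

The brass flanged bush in the loose aluminium bearing block has only been started and stands proud: load the block flat between the locating pins of the press's slide, push the slide fully home, pull the red-balled lever down to its stop so that the flange seats on the block, and let the lever come all the way back up. Then draw the slide right out again to its front stop and lay the block, bush upwards, flat in the grey tray with the finished one. Work the lever only while the slide is fully home, and do not disturb the finished block or the things lying round about.

Things in the scene. Friction and masses are not known exactly. Their poses are not given: they have to be found in the camera images.
- press: fixed green cast-frame bench lever press. Origin: under the ram axis, at bench height; its own -x is the front, where the slide comes out, +z up. Base 340 x 150 x 20 mm (x -200..+140); head 70 mm wide, z 100..220, its front face 38 mm in front of the ram axis; the ram (36 mm punch foot) is 86 mm above the bench at rest and a rack and pinion drive it down, 14.5 mm per rad of lever
- slide (a joint): loading slide of the press: 0 = drawn fully out to its front stop, grows as it is pushed in along the press's +x; 0.130 m = fully home at the rear stop, nest under the ram. Light friction (about 3 N), stays where it is left
- nest (a point): centre of the nest on the slide's top face (35 mm above the bench), moves with the slide; x, y, z axes as the press's. Eight taper-topped pins, 6 mm thick and 9.5 mm tall, leave a rectangle 70 (x) by 48 (y) mm for the 62 x 40 mm block, long side along the nest's x; gaps of 38 mm between the pins at the middle of each long side
- slide_knob (a point): grip point of the slide's black upright round knob (24 mm diameter, top 16 mm above this point, free of other things down to 30 mm below it, where the slide's plate is), 125 mm in front of the nest; moves with the slide
- lever (a joint): press lever on the press's right (-y) side, spring-returned: 0 = at rest, pointing up and 72 deg above level towards the front; grows as the ball is pulled forwards and down; 1.36 rad = at its stop, 6 deg below level. Takes about 8 N at the ball
- lever_ball (a point): centre of the red ball (32 mm diameter) at the lever's end, 170 mm from the pivot; 12 mm rod. It moves in the press's x-z plane
- lever_pivot (a point): pivot of the lever, in the lever's plane: 25 mm behind the ram axis, 70 mm to the press's right, 165 mm above the bench; the axis is the press's y
- bearing_block: loose aluminium block 62 (x) x 40 (y) x 28 (z) mm with a bore in the middle and two small screw holes; 0.22 kg with its brass bush; origin: centre of its underside. The bush stands up out of the top. Grip across the 40 mm sides; gripped with the fingertips 11 mm or more above its underside the fingers clear the nest's pins
- bush (a joint): how far the bush has been pressed into the block: 0 = flange underside 10 mm above the block, 0.010 m = flange seated on the block. Held by a tight fit (about 40 N)
- bush_top (a point): centre of the top of the bush's flange (30 mm diameter, 4 mm thick)
- tray: grey open tray 200 (x) x 130 (y) x 22 mm, walls and floor 3 mm, fixed; origin: centre of its underside. The finished block lies in the +x half, the -x half is free
- finished_block: a like block with its bush already pressed home, lying in the tray; origin: centre of its underside, 62 mm along its x
- tape: bystander: roll of brown tape, 88 mm wide, 48 mm high, lying on its side; origin under its centre
- spanner: bystander: steel combination spanner, 191 mm along its y; origin under its middle
- screwdriver: bystander: screwdriver with orange handle, 265 mm along its y; origin under its middle
- pen: bystander: green pencil, 123 mm along its y; origin under its middle

How it is judged:
On the way, in this order (a step that is already met when the one before it is completed fails the run):
1. the block lies flat between the nest's pins, let go, its bush still proud (x of bearing_block in the frame of nest between -0.006 and 0.006 m and y of bearing_block in the frame of nest between -0.006 and 0.006 m and z of bearing_block in the frame of nest between -0.003 and 0.003 m and angle between bearing_block's own z axis and vertical below 0.07 rad and value of joint bush below 0.006 m and contact force between the fingers and bearing_block below 0.1 N), for 0.2 s.
2. the slide is fully home with the block in it, the bush still proud (x of bearing_block in the frame of nest between -0.006 and 0.006 m and y of bearing_block in the frame of nest between -0.006 and 0.006 m and z of bearing_block in the frame of nest between -0.003 and 0.003 m and angle between bearing_block's own z axis and vertical below 0.07 rad and value of joint slide above 0.126 m and value of joint bush below 0.006 m), for 0.1 s.
3. the lever is down at its stop and the bush is seated (x of bearing_block in the frame of nest between -0.006 and 0.006 m and y of bearing_block in the frame of nest between -0.006 and 0.006 m and z of bearing_block in the frame of nest between -0.003 and 0.003 m and angle between bearing_block's own z axis and vertical below 0.07 rad and value of joint lever above 1.25 rad and value of joint slide above 0.124 m and value of joint bush above 0.0085 m), for 0.05 s.
4. the lever is back up, the slide still home (value of joint lever below 0.1 rad and value of joint slide above 0.12 m), for 0.1 s.
5. the slide is drawn out to its front stop with the pressed block in it (x of bearing_block in the frame of nest between -0.006 and 0.006 m and y of bearing_block in the frame of nest between -0.006 and 0.006 m and z of bearing_block in the frame of nest between -0.003 and 0.003 m and angle between bearing_block's own z axis and vertical below 0.07 rad and value of joint slide below 0.008 m and value of joint bush above 0.0085 m), for 0.1 s.
At the end, for the whole second after the job is handed in: The block lies flat (4 deg) and at rest on the tray's floor, centre within 85 mm (x) and 55 mm (y) of the tray's, bush upwards and seated to 1.5 mm; the finished block lies flat in the tray too; the lever is up within 0.1 rad and the slide out within 12 mm of its front stop (x of bearing_block in the frame of tray between -0.085 and 0.085 m and y of bearing_block in the frame of tray between -0.055 and 0.055 m and z of each of bearing_block, finished_block in the frame of tray below 0.006 m and angle between each of bearing_block, finished_block's own z axis and vertical below 0.07 rad and linear speed of each of bearing_block, finished_block below 0.02 m/s and x of finished_block in the frame of tray between -0.085 and 0.085 m and y of finished_block in the frame of tray between -0.055 and 0.055 m and value of joint bush above 0.0085 m and value of joint lever below 0.1 rad and value of joint slide below 0.012 m); the robot touches nothing.
It fails at once if the lever is worked (more than 0.3 rad) while the slide is more than 10 mm short of home (value of joint lever above 0.3 rad and value of joint slide below 0.12 m).
It fails at once if the finished block is tipped or shoved more than 20 mm (angle between finished_block's own z axis and vertical above 0.3 rad or distance of finished_block from where it was at the start of the episode above 0.02 m).
It fails at once if a thing lying round about is moved more than 20 mm (distance of any of tape, spanner, screwdriver, pen from where it was at the start of the episode above 0.02 m).
It also fails if it takes over 72 s, if anything falls off the work surface, if the arm or the gripper's body presses on something with over 40 N, if the wrist force passes 120 N, or if a joint passes its speed limit or range.

## Robot

A 6-joint arm with a two-finger parallel gripper is mounted at the origin on a cart in front of the work surface, level with it; the furniture and walls round the work are solid. World frame = base frame: x ahead of the robot, y to its left, z up, the work surface at z = 0. Lengths are in m, angles in rad, forces in N, time in s.
With the tool pointing down it reaches from about 0.35 to 0.775 m from the base axis. Payload 5.5 kg.
Tool frame: the origin (TCP) lies midway between the tips of the shut fingers; the grasp point (between the pads) lies 19 mm behind it (ctrl.pinch_z is the z of the grasp point in the tool frame, in m); z points along the fingers, y is the line along which they close (so a half turn about z gives the same grasp; the last joint's range is limited). The gripper opens to 85 mm and grips with 20 to 120 N. Pads are 22 mm wide; open, the fingers measure 114 mm over their backs; the gripper's body (76 mm by 85 mm) begins 54 mm behind the grasp point. The pads swing forward as they close: fully open they stand 13 mm farther back than shut.
Start: joints at [1.123, 0.313, 0.046, 1.304, 0, 1.431], TCP at [0.174, 0.548, 0.231] pointing down, gripper open.
Joint ranges: [-2.76, 2.76], [-0.86, 1.69], [-1.03, 1.26], [-2.2, 2.34], [-1.47, 1.5], [-3.14, 3.14]. Speed limits (rad/s): [2.57, 2.57, 3.14, 3.14, 3.14, 3.14].

## Interface

Orientations are given as [roll, pitch, yaw] about the fixed x, y, z axes, in that order (R = Rz(yaw) Ry(pitch) Rx(roll)).
In Python, from plant import ctrl, viewer gives the robot as it stands. The module is installed in compiled form; this text tells all that it offers.
- The arm moves only by the tool apply_moves, never from a script. Its arguments are lists of equal length, an entry for each row: "gripper": the closure, from 0 (fully open) to 1 (shut); "linear": the shift along the tool's x, y, z in cm, a list of three; "turn": the turn about the tool's z in rad. A call has 1 to 12 rows; each row is the pose to reach, as a shift and turn from the pose commanded when the call began, along the tool's axes at that moment; what a row does not reach only later rows make up. A row lasts 1/10 s, in which the tool goes at most 50 mm and 8.59 degrees, less where a joint would pass 70% of its speed; a pose out of reach is approached as far as the arm can. A call with a gripper value outside its range is refused whole. The fingers move at their own pace and stop on an object; "grip_force" is the grip in N (left out, the last holds). Time passes only in rows, so rows that repeat a pose let the fingers close. It gives the time, the measured TCP pose, the force, the opening and the grip force at its end, in the units of the state.
- ctrl.state(): the state, without advancing time (a new reading comes with each control period).
- viewer.snapshot(name): name is "side" or "top"; returns the picture (400x640x3 uint8, blue, green, red); there is no depth.
- viewer.get_calibration(name): a dict with "fovy" (degrees; the focal length in pixels is half the picture's height over the tangent of half this angle, whatever the lens; pixels are square), "cx", "cy" (the principal point, pixels), "k1" (the pictures are not rectified: a ray, as slopes to the right and down, at radius r is drawn at 1 + k1 r^2 times it, then the intrinsics apply), "R" (3x3) and "t" (3): a world point X has camera coordinates R X + t. Camera axes: x right, y down, z forward; pixel columns grow to the right and rows downward; lengths in m; the calibration is good to about 2 mm. A picture is of the moment at which its call begins. get_calibration takes no time and is no camera call.
- ctrl.finish_job(): hands the job in; it is judged then, once.
The state is a dict: "t": time; "joints": joint angles; "joint_vel": joint speeds; "joint_torque": joint torques, N m; "tool_pos": TCP position; "tool_rot": TCP orientation; "wrist_force": force on the tool from outside, world axes, zero at the start; "ft_torque": the same for the moment, N m; "finger_gap": finger opening in m; "finger_force": force on a finger pad.
Only numpy, scipy, OpenCV 4.12 (cv2) and the standard library are available. Lean on these libraries where they do the work, as an engineer would, in place of code of your own. Each camera call takes 0.05 s, during which the arm holds its last target. There are 200 camera calls.

## Working session

There is one attempt and no reset: what is moved stays moved. The work goes in short steps, Python scripts to look and compute and a tool call to move; the robot and the scene stay as the last step left them, time stands still between calls to the robot, and variables do not carry over. Pictures are saved under pics/ and viewed, at most 10 in all, crops included, and the job is handed in when it is done.

Besides the shell and the picture viewer there is one more tool, called after ">>>" by a JSON object that holds its "api" and its "payload". apply_moves: Moves the arm, as the interface text tells. Its arguments: {"type":"object","properties":{"gripper":{"type":"array","items":{"type":"number"}},"linear":{"type":"array","items":{"type":"array","items":{"type":"number"}}},"turn":{"type":"array","items":{"type":"number"}},"grip_force":{"type":"number"}},"required":["gripper","linear","turn"]}

```bash
mkdir -p pics
cat > h.py <<'E'
import numpy as np, cv2
from plant import ctrl, viewer
def cal(n):
    c=viewer.get_calibration(n); f=200/np.tan(np.radians(c['fovy'])/2)
    return f,c['cx'],c['cy'],c['k1'],np.array(c['R']),np.array(c['t'])
def proj(n,X):
    f,cx,cy,k,R,t=cal(n); p=np.atleast_2d(X)@R.T+t; s=p[:,:2]/p[:,2:]
    s=s*(1+k*(s**2).sum(1,keepdims=True)); return s*f+[cx,cy]
def ray(n,uv):
    f,cx,cy,k,R,t=cal(n); d=(np.array(uv,float)-[cx,cy])/f; s=d.copy()
    for _ in range(30): s=d/(1+k*(s@s))
    v=R.T@np.r_[s,1]; return -R.T@t, v/np.linalg.norm(v)
def atz(n,uv,z):
    o,v=ray(n,uv); return o+v*(z-o[2])/v[2]
def tri(obs):
    A=0;b=0
    for n,uv in obs:
        o,v=ray(n,uv); P=np.eye(3)-np.outer(v,v); A=A+P; b=b+P@o
    X=np.linalg.solve(A,b); return X,[np.round(proj(n,X)[0]-uv,1) for n,uv in obs]
E
python3 - <<'E'
from h import *
for n in('side','top'):
    cv2.imwrite(f'pics/{n}0.png',viewer.snapshot(n)); c=viewer.get_calibration(n); print(n,c)
s=ctrl.state(); print(s, ctrl.pinch_z)
E
```

```text
side {'fovy': 57.66891822651455, 'cx': 321.29851476023816, 'cy': 193.10977944536475, 'k1': 0.027229815927872304, 'R': array([[ 0.94800062, -0.31818239, -0.00740143],
       [-0.14350196, -0.40656482, -0.90228168],
       [ 0.28408098,  0.85642572, -0.4310835 ]]), 't': array([-0.56517966,  0.23247152,  1.26572946])}
top {'fovy': 51.598474286710754, 'cx': 319.08407008283723, 'cy': 198.95424082148935, 'k1': -0.009922296793393189, 'R': array([[ 0.0311968 , -0.99951264,  0.00111263],
       [-0.97513104, -0.03068014, -0.21949531],
       [ 0.21942247,  0.00576259, -0.97561292]]), 't': array([-0.11241654,  0.62744315,  1.49237768])}
{'t': 0.1, 'joints': array([1.12339233e+00, 3.13956944e-01, 4.50942172e-02, 1.30358299e+00,
       3.70451497e-06, 1.43120658e+00]), 'joint_vel': array([-1.51349996e-03, -1.46669814e-03,  2.78645958e-03,  8.28439054e-05,
       -4.86737080e-04,  2.85670264e-04]), 'joint_torque': array([ 3.26614565e-03, -4.81724417e+01,  2.99243653e+01,  1.26302280e-02,
       -1.06988759e-04,  4.19947298e-06]), 'tool_pos': array([0.17401871, 0.54756636, 0.23048069]), 'tool_rot': array([-3.13995982e+00, -2.33159211e-04,  2.83377821e+00]), 'wrist_force': array([ 0.67040968, -0.26784024,  0.60481601]), 'ft_torque': array([ 0.05256577, -0.01351011,  0.00348407]), 'finger_force': 0.0, 'finger_gap': 0.08529687589022464} -0.0187
```

View pics/side0.png

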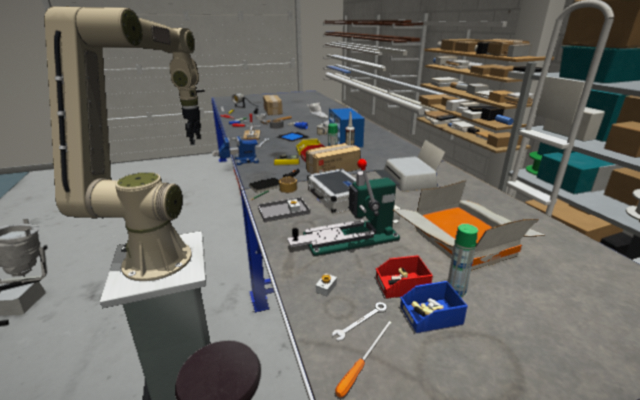

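View pics/top0.png

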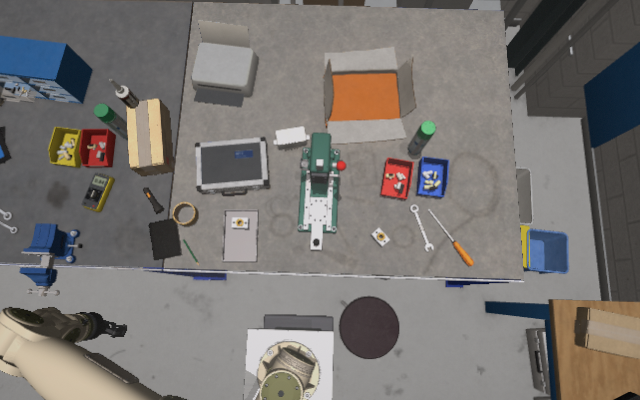

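The side view shows the block at about (326,284), the ball at (362,163) and the knob at about (296,232). The top view shows the block at about (380,237), the press around (318,190), the ball at (341,165), the knob at (316,242), and the tray at (240,236) with the finished block at (240,223). I'll enlarge both.

Run:
```python
import cv2
a=cv2.imread('pics/top0.png')[130:270,215:405]; cv2.imwrite('pics/topc.png',cv2.resize(a,None,fx=4,fy=4,interpolation=cv2.INTER_CUBIC))
a=cv2.imread('pics/side0.png')[150:300,250:410]; cv2.imwrite('pics/sidec.png',cv2.resize(a,None,fx=4,fy=4,interpolation=cv2.INTER_CUBIC))
```

```text
(no output)
```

View pics/topc.png

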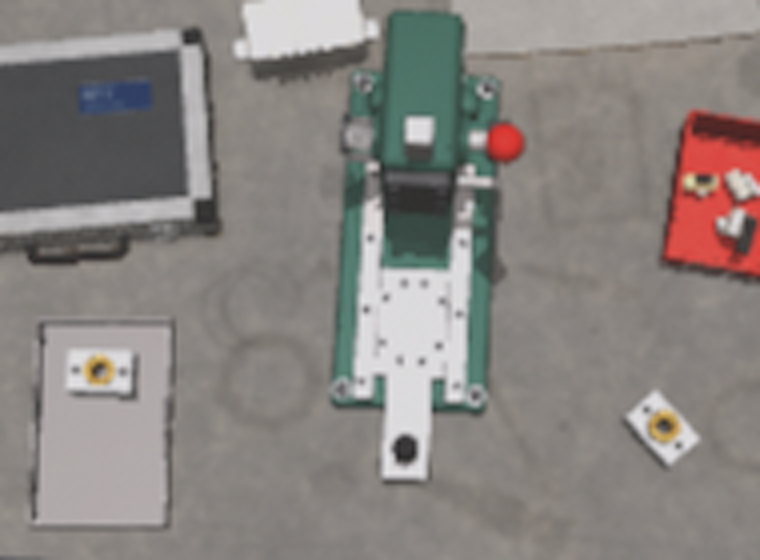

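View pics/sidec.png

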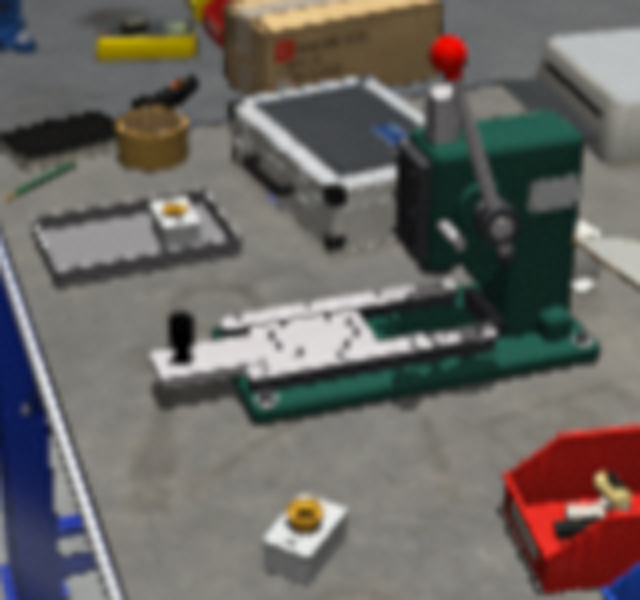

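The top crop shows the ball at (506,142), knob top (404,449), bush (664,427), the eight nest pins averaging (412,321), and the tray corners. The side crop shows the ball at (449,56), knob top (181,317) and bush (304,508).

```bash
cat >> h.py <<'E'
def T(u,v): return ('top',np.array([215+(u-1.5)/4,130+(v-1.5)/4]))
def S(u,v): return ('side',np.array([250+(u-1.5)/4,150+(v-1.5)/4]))
E
python3 - <<'E'
from h import *
np.set_printoptions(precision=4,suppress=True)
for n,a,b in [('ball',T(506,142),S(449,56)),('knobtop',T(404,446),S(181,317)),('bush',T(664,427),S(304,507)),('finbush',T(100,370),S(176,209))]: print(n,*tri([a,b]))
print('pins');P=[]
for u,v in [(404,283),(424,283),(386,297),(442,301),(382,343),(438,345),(400,360),(421,361)]:
    p=atz(*T(u,v),.0445);P.append(p)
P=np.array(P);print(P[:,:2],P.mean(0))
print('slide edges'); 
for u,v in[(381,479),(427,481),(387,377),(433,378)]: print(atz(*T(u,v),.035))
print('base holes')
H=[atz(*T(u,v),.022) for u,v in[(343,389),(476,396),(363,82),(486,88)]]; print(np.array(H))
print('block corners z.028'); 
C=np.array([atz(*T(u,v),.028) for u,v in[(656,390),(699,436),(672,466),(627,419)]]);print(C,C.mean(0)); 
for i in range(4):
    d=C[(i+1)%4]-C[i]; print(np.linalg.norm(d),np.degrees(np.arctan2(d[1],d[0])))
print('tray'); C=np.array([atz(*T(u,v),.022) for u,v in[(40,322),(173,320),(168,525),(32,525)]]);print(C,C.mean(0))
E
```

```text
ball [ 0.6847 -0.1609  0.3277] [array([-0.1,  0.3]), array([ 0.3, -0.1])]
knobtop [ 0.4694 -0.085   0.0805] [array([-0.,  0.]), array([ 0., -0.])]
bush [ 0.4997 -0.3285  0.0454] [array([ 0. , -0.1]), array([-0.1,  0. ])]
finbush [0.5386 0.2073 0.0362] [array([ 0. , -0.1]), array([-0.1,  0. ])]
pins
[[ 0.6303 -0.0795]
 [ 0.6309 -0.0986]
 [ 0.6161 -0.0627]
 [ 0.6139 -0.1164]
 [ 0.5713 -0.0605]
 [ 0.571  -0.1138]
 [ 0.5554 -0.0782]
 [ 0.5551 -0.0981]] [ 0.593  -0.0885  0.0445]
slide edges
[ 0.4432 -0.064   0.035 ]
[ 0.4427 -0.1072  0.035 ]
[ 0.5403 -0.0662  0.035 ]
[ 0.5407 -0.11    0.035 ]
base holes
[[ 0.5294 -0.0241  0.022 ]
 [ 0.5266 -0.1518  0.022 ]
 [ 0.8398 -0.0314  0.022 ]
 [ 0.8374 -0.1545  0.022 ]]
block corners z.028
[[ 0.5369 -0.3234  0.028 ]
 [ 0.494  -0.3642  0.028 ]
 [ 0.4647 -0.3385  0.028 ]
 [ 0.5082 -0.2958  0.028 ]] [ 0.501  -0.3305  0.028 ]
0.05920588517592471 -136.38343635067986
0.03897854218990726 138.7249058198134
0.06092044175360141 44.55077977082829
0.039856059627473975 -43.84650229112318
tray
[[0.5856 0.2717 0.022 ]
 [0.5916 0.1431 0.022 ]
 [0.395  0.1354 0.022 ]
 [0.3909 0.2635 0.022 ]] [0.4908 0.2034 0.022 ]
```

```bash
cat >> h.py <<'E'
def mv(x,y,z,yaw=None):
    from scipy.spatial.transform import Rotation as Ro
    s=ctrl.state(); R=Ro.from_euler('xyz',s['tool_rot']).as_matrix()
    d=R.T@(np.array([x,y,z])-s['tool_pos'])*100
    tn=0 if yaw is None else -((np.radians(yaw)-s['tool_rot'][2]+np.pi)%(2*np.pi)-np.pi)
    print('linear',d.round(2),'turn',round(tn,3))
def cen(img,box,f):
    x0,y0,x1,y1=box; c=img[y0:y1,x0:x1].astype(float); w=f(c[...,0],c[...,1],c[...,2])
    yy,xx=np.mgrid[y0:y1,x0:x1]; return np.array([(w*xx).sum(),(w*yy).sum()])/w.sum()
red=lambda b,g,r: np.clip(r-np.maximum(b,g)-60,0,None)
br=lambda b,g,r: np.clip((r-b)-40,0,None)
E
python3 - <<'E'
from h import *
np.set_printoptions(precision=4,suppress=True)
t=cv2.imread('pics/top0.png');s=cv2.imread('pics/side0.png')
a=cen(t,(330,155,350,175),red);b=cen(s,(354,155,370,172),red);print(a,b,tri([('top',a),('side',b)]))
print(atz('top',a,.3267),atz('side',b,.3267))
a=cen(t,(370,225,392,248),br);b=cen(s,(318,270,336,284),br);print(a,b,tri([('top',a),('side',b)]));print(atz('top',a,.042),atz('side',b,.040))
c=cv2.cvtColor(t[222:252,366:396],cv2.COLOR_BGR2GRAY); c=cv2.resize(c,None,fx=8,fy=8,interpolation=cv2.INTER_CUBIC)
m=((c>165)*255).astype(np.uint8); k,_=cv2.findContours(m,0,1); k=max(k,key=cv2.contourArea); r=cv2.minAreaRect(k); print(r)
B=cv2.boxPoints(r)/8+[366-.44,222-.44]; W=np.array([atz('top',p,.028) for p in B]); print(W,W.mean(0)); d=np.diff(W,axis=0); print(np.linalg.norm(d,axis=1),np.degrees(np.arctan2(d[:,1],d[:,0])))
mv(.4,.35,.25); mv(.5,-.329,.12,225)
E
```

```text
[340.7366 164.8325] [361.8196 162.0577] (array([ 0.6845, -0.1595,  0.3326]), [array([-0.1,  0.1]), array([ 0.2, -0. ])])
[ 0.6869 -0.16    0.3267] [ 0.6906 -0.1456  0.3267]
[380.6407 236.1057] [325.7025 277.5038] (array([ 0.5005, -0.329 ,  0.0414]), [array([-0. ,  0.1]), array([ 0.1, -0. ])])
[ 0.5007 -0.329   0.042 ] [ 0.5008 -0.3273  0.04  ]
((118.2900619506836, 118.48895263671875), (136.39447021484375, 85.40449523925781), 48.01278305053711)
[[ 0.511  -0.2931  0.028 ]
 [ 0.5394 -0.3233  0.028 ]
 [ 0.4922 -0.3666  0.028 ]
 [ 0.4641 -0.3364  0.028 ]] [ 0.5017 -0.3299  0.028 ]
[0.0415 0.0641 0.0412] [ -46.7577 -137.5088  132.9006]
linear [-27.52 -11.98  -1.94] turn 0
linear [-57.63 -73.64  11.15] turn -1.093
```

>>> {"api": "apply_moves", "payload": {"gripper": [0,0,0,0,0,0,0,0,0,0,0,0], "linear": [[-27.5,-12,-2],[-27.5,-12,-2],[-27.5,-12,-2],[-27.5,-12,-2],[-27.5,-12,-2],[-27.5,-12,-2],[-57.7,-73.6,8],[-57.7,-73.6,8],[-57.7,-73.6,8],[-57.7,-73.6,8],[-57.7,-73.6,8],[-57.7,-73.6,8]], "turn": [0,0,0,0,0,0,-0.5,-0.5,-0.7,-0.9,-1.075,-1.075], "grip_force": 40}}

```text
t: 1.3
tool_pos: [0.439, 0.0932, 0.2132]
tool_rot: [3.141, -0.0, -2.66]
wrist_force: [1.3, -1.1, -0.6]
finger_gap: 0.0854
finger_force: 0.0
```

```bash
python3 -c "
from h import *
mv(.501,-.3295,.13,224)"
```

```text
linear [ 14.07 -40.34   8.32] turn -0.287
```

>>> {"api": "apply_moves", "payload": {"gripper": [0,0,0,0,0,0,0,0,0,0,0,0], "linear": [[14,-40.3,2],[14,-40.3,2],[14,-40.3,2],[14,-40.3,2],[14,-40.3,2],[14,-40.3,4],[14,-40.3,6],[14,-40.3,8.3],[14.1,-40.3,8.3],[14.1,-40.3,8.3],[14.1,-40.3,8.3],[14.1,-40.3,8.3]], "turn": [-0.29,-0.29,-0.29,-0.29,-0.29,-0.29,-0.29,-0.29,-0.29,-0.29,-0.29,-0.29]}}

```text
t: 2.5
tool_pos: [0.4984, -0.3268, 0.1308]
tool_rot: [3.14, 0.0, -2.375]
wrist_force: [0.5, 0.8, 0.8]
finger_gap: 0.0851
finger_force: 0.0
```

```bash
python3 -c "
from h import *
mv(.501,-.3295,.01,224); i=viewer.snapshot('top'); cv2.imwrite('pics/t1.png',i)
j=viewer.snapshot('side'); a=cv2.resize(i[200:275,330:430],None,fx=4,fy=4,interpolation=2); b=cv2.resize(j[225:300,270:370],None,fx=4,fy=4,interpolation=2); cv2.imwrite('pics/c1.png',np.hstack([a,b]))
print(proj('top',ctrl.state()['tool_pos']),proj('side',ctrl.state()['tool_pos']))"
```

```text
linear [ 0.   -0.39 12.08] turn -0.002
[[383.64949647 233.23324195]] [[324.96351349 252.41660598]]
```

View pics/c1.png

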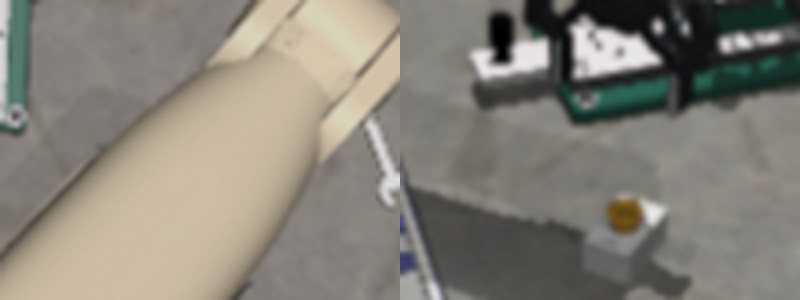

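The side crop shows the open fingers above and behind the block, with the bush at crop (625,215). The arm hides the top view, so I'll descend.

>>> {"api": "apply_moves", "payload": {"gripper": [0,0,0,0,0,0,1,1,1,1,1,1], "linear": [[0,-0.4,4],[0,-0.4,8],[0,-0.4,11],[0,-0.4,12.1],[0,-0.4,12.1],[0,-0.4,12.1],[0,-0.4,12.1],[0,-0.4,12.1],[0,-0.4,12.1],[0,-0.4,12.1],[0,-0.4,12.1],[0,-0.4,12.1]], "turn": [0,0,0,0,0,0,0,0,0,0,0,0]}}

```text
t: 3.8
tool_pos: [0.5019, -0.3312, 0.0108]
tool_rot: [-3.14, 0.0, -2.376]
wrist_force: [-1.1, 0.8, 6.4]
finger_gap: 0.0391
finger_force: 42.1
```

>>> {"api": "apply_moves", "payload": {"gripper": [1,1,1,1,1], "linear": [[0,0,-2],[0,0,-6],[0,0,-10],[0,0,-12],[0,0,-12]], "turn": [0,0,0,0,0]}}

```text
t: 4.3
tool_pos: [0.5032, -0.3324, 0.1333]
tool_rot: [-3.135, 0.001, -2.376]
wrist_force: [0.5, 0.3, -2.4]
finger_gap: 0.0392
finger_force: 41.2
```

```bash
python3 -c "
from h import *
print(ctrl.state()['finger_gap'],ctrl.state()['wrist_force'],ctrl.state()['tool_pos']);mv(.593,-.0887,.12,178.7)"
```

```text
0.03918829905829549 [ 0.54430945  0.28604444 -2.36420822] [ 0.50316879 -0.33238676  0.13329486]
linear [-23.36  11.35   1.27] turn 0.788
```

>>> {"api": "apply_moves", "payload": {"gripper": [1,1,1,1,1,1,1,1,1,1], "linear": [[-4,2,0],[-8,4,0],[-12,6,0],[-16,8,0],[-20,10,0],[-23.4,11.4,1],[-23.4,11.4,1.3],[-23.4,11.4,1.3],[-23.4,11.4,1.3],[-23.4,11.4,1.3]], "turn": [0.14,0.28,0.42,0.56,0.7,0.788,0.788,0.788,0.788,0.788]}}

```text
t: 5.3
tool_pos: [0.5906, -0.0877, 0.1163]
tool_rot: [3.142, -0.001, 3.118]
wrist_force: [-0.6, -0.4, -2.0]
finger_gap: 0.039
finger_force: 41.2
```

```bash
python3 -c "
from h import *
print(ctrl.state()['tool_pos']);mv(.593,-.0887,.053,178.7)
j=viewer.snapshot('side');cv2.imwrite('pics/c2.png',cv2.resize(j[150:250,270:400],None,fx=6,fy=6,interpolation=2))
x=viewer.snapshot('side')"
```

```text
[ 0.59059233 -0.08765912  0.11634388]
linear [-0.25 -0.1   6.33] turn -0.001
```

View pics/c2.png

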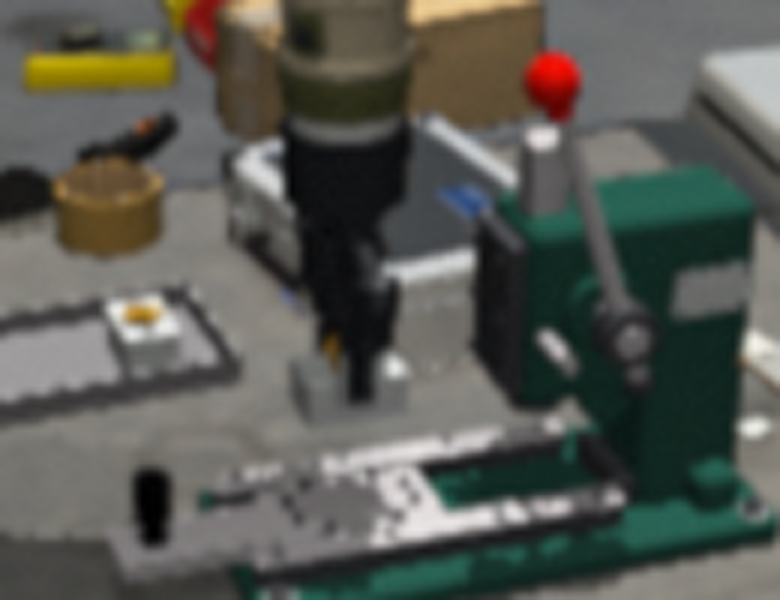

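The block hangs level, long side along the press, over the pin rectangle at about crop (345,505).

>>> {"api": "apply_moves", "payload": {"gripper": [1,1,1,1,1,1,1,1], "linear": [[-0.25,-0.1,3],[-0.25,-0.1,5],[-0.25,-0.1,5.8],[-0.25,-0.1,6.3],[-0.25,-0.1,6.6],[-0.25,-0.1,6.9],[-0.25,-0.1,7.0],[-0.25,-0.1,7.0]], "turn": [0,0,0,0,0,0,0,0]}}

```text
t: 6.2
tool_pos: [0.5938, -0.0875, 0.0471]
tool_rot: [-3.141, 0.001, 3.12]
wrist_force: [-0.4, 0.0, -2.2]
finger_gap: 0.0393
finger_force: 41.2
```

>>> {"api": "apply_moves", "payload": {"gripper": [1,1,1,0.4,0.3,0.3,0.3,0.3], "linear": [[0,0,0.1],[0,0,0.15],[0,0,0.15],[0,0,0.15],[0,0,0.15],[0,0,0.15],[0,0,0.15],[0,0,0.15]], "turn": [0,0,0,0,0,0,0,0]}}

```text
t: 7.0
tool_pos: [0.5935, -0.0875, 0.0451]
tool_rot: [3.141, -0.0, 3.119]
wrist_force: [-0.5, 0.2, -0.1]
finger_gap: 0.0596
finger_force: 0.0
```

```bash
python3 -c "
from h import *
mv(.593,-.0887,.14,178.7);mv(.469,-.0855,.14,178.7)"
```

```text
linear [ 0.05 -0.12 -9.49] turn 0.001
linear [12.45 -0.08 -9.49] turn 0.001
```

>>> {"api": "apply_moves", "payload": {"gripper": [0.3,0.3,0.3,0.3,0.3,0,0,0], "linear": [[0,0,-3],[0,0,-7],[0,0,-9.5],[4,-0.1,-9.5],[8,-0.1,-9.5],[12.4,-0.1,-9.5],[12.4,-0.1,-9.5],[12.4,-0.1,-9.5]], "turn": [0,0,0,0,0,0,0,0]}}

```text
t: 7.8
tool_pos: [0.4688, -0.0856, 0.1405]
tool_rot: [-3.142, 0.001, 3.119]
wrist_force: [1.3, -0.3, 1.1]
finger_gap: 0.0852
finger_force: 0.0
```

```bash
python3 -c "
from h import *
print(ctrl.state()['tool_pos']);mv(.469,-.0855,.05,178.7)
j=viewer.snapshot('side');i=viewer.snapshot('top');f=lambda a:cv2.resize(a,None,fx=5,fy=5,interpolation=2)
cv2.imwrite('pics/c3.png',np.hstack([f(j[180:255,275:360]),f(i[180:255,285:355])]))
b=cen(j,(300,195,345,232),br);print(b,proj('side',[.593,-.0887,.075]),atz('side',b,.075))"
```

```text
[ 0.46881139 -0.08564549  0.14048657]
linear [-0.01  0.02  9.05] turn -0.0
[328.26129582 224.37851662] [[328.05447481 224.83534925]] [ 0.59480806 -0.0858626   0.075     ]
```

View pics/c3.png

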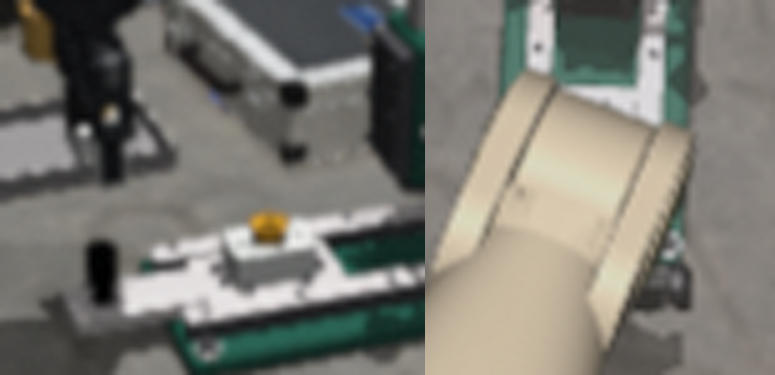

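The side crop shows the block flat between the pins with the bush upright at (268,228). The gripper is over the knob at (100,270).

>>> {"api": "apply_moves", "payload": {"gripper": [0,0,0,0,1,1,1,1,1,1,1], "linear": [[0,0,4],[0,0,7],[0,0,8.8],[0,0,8.8],[0,0,8.8],[0,0,8.8],[0,0,8.8],[0,0,8.8],[0,0,8.8],[0,0,8.8],[0,0,8.8]], "turn": [0,0,0,0,0,0,0,0,0,0,0]}}

```text
t: 9.0
tool_pos: [0.4704, -0.0847, 0.0533]
tool_rot: [3.139, 0.003, 3.12]
wrist_force: [-0.4, 5.0, 5.1]
finger_gap: 0.0229
finger_force: 39.1
```

>>> {"api": "apply_moves", "payload": {"gripper": [1,1,1,1,1,1,1,1,1,1,1,1], "linear": [[-0.5,0,0],[-1.5,0,0],[-3,0,0],[-4.5,0,0],[-6,0,0],[-7.5,0,0],[-9,0,0],[-10.5,0,0],[-11.5,0,0],[-12.3,0,0],[-12.8,0,0],[-12.9,0,0]], "turn": [0,0,0,0,0,0,0,0,0,0,0,0]}}

```text
t: 10.2
tool_pos: [0.5898, -0.087, 0.0532]
tool_rot: [3.14, -0.016, 3.119]
wrist_force: [-28.7, 2.5, 27.9]
finger_gap: 0.0227
finger_force: 41.6
```

>>> {"api": "apply_moves", "payload": {"gripper": [1,1,1,1], "linear": [[-0.2,0,0],[-0.4,0,0],[-0.4,0,0],[-0.4,0,0]], "turn": [0,0,0,0]}}

```text
t: 10.6
tool_pos: [0.5906, -0.087, 0.0528]
tool_rot: [3.14, -0.021, 3.119]
wrist_force: [-32.3, 1.4, 28.9]
finger_gap: 0.0224
finger_force: 42.4
```

>>> {"api": "apply_moves", "payload": {"gripper": [1,1,0,0,0,0,0,0,0], "linear": [[0.5,0,0],[0.9,0,0],[0.9,0,0],[0.9,0,0],[0.9,0,0],[0.9,0,0],[0.9,0,-4],[0.9,0,-8],[0.9,0,-11]], "turn": [0,0,0,0,0,0,0,0,0]}}

```text
t: 11.5
tool_pos: [0.5943, -0.0887, 0.1644]
tool_rot: [-3.141, 0.002, 3.119]
wrist_force: [0.9, -0.1, 0.7]
finger_gap: 0.0851
finger_force: 0.0
```

```bash
python3 -c "
from h import *
s=ctrl.state();print(s['tool_pos'],s['wrist_force'],s['tool_rot']);mv(.53,-.20,.30,178.7)
j=viewer.snapshot('side');f=lambda a:cv2.resize(a,None,fx=5,fy=5,interpolation=2)
cv2.imwrite('pics/c4.png',f(j[150:262,275:405]))
print(proj('side',[.5906,-.087,.081]),proj('side',[.595,-.087,.081]))
b=cen(j,(354,155,370,172),red);print(b)"
```

```text
[ 0.59428039 -0.08872542  0.16437868] [ 0.86463267 -0.08355965  0.67024192] [-3.14116086e+00  1.73065733e-03  3.11941580e+00]
linear [  6.16 -11.27 -13.57] turn 0.001
[[327.27859686 223.29731512]] [[328.41653536 223.09575498]]
[361.81031338 162.11009783]
```

View pics/c4.png

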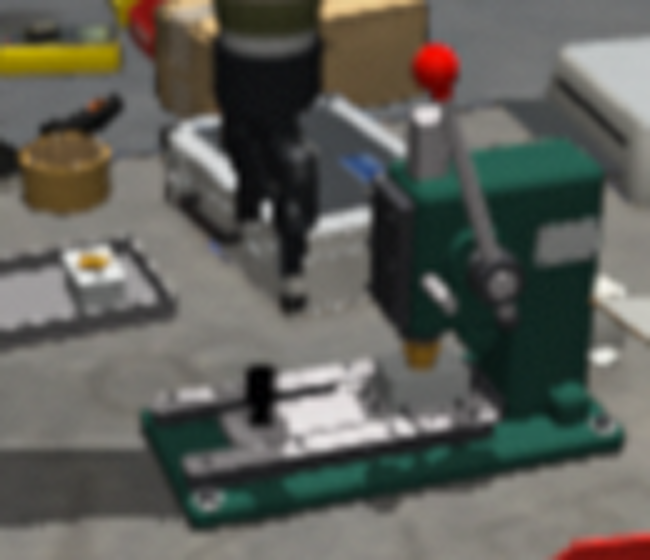

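The side crop shows the knob at (262,372), the block under the head with its bush proud at (422,350), and the ball up at (436,70). The slide is home: the knob is at x≈0.590, and the base holes and the ball both put the ram at x≈0.715.

>>> {"api": "apply_moves", "payload": {"gripper": [0,0,0,0,0,0,0,0], "linear": [[3,-2,-4],[6,-4,-8],[6.2,-6,-12],[6.2,-7.3,-14.4],[6.2,-7.3,-14.4],[6.2,-7.3,-14.4],[6.2,-7.3,-14.4],[6.2,-7.3,-14.4]], "turn": [0,0,0,0,0,0,0,0], "grip_force": 40}}

```text
t: 12.35
tool_pos: [0.5294, -0.1593, 0.3044]
tool_rot: [3.14, -0.003, 3.12]
wrist_force: [-0.3, 1.2, -0.8]
finger_gap: 0.0854
finger_force: 0.0
```

```bash
python3 -c "
from h import *
s=ctrl.state();print(s['tool_pos'],s['joints']);mv(.6867,-.1597,.31,178.7)"
```

```text
[ 0.52941517 -0.15926834  0.30440707] [-4.37531162e-01  2.64078384e-01  1.56667615e-01  1.46659054e+00
  1.67348413e-04 -4.16179893e-01]
linear [-15.72   0.29  -0.6 ] turn 0.001
```

>>> {"api": "apply_moves", "payload": {"gripper": [0,0,0,0,0,0,0,0,0], "linear": [[-3,0.1,-0.5],[-6,0.2,-0.5],[-9,0.3,-0.5],[-12,0.3,-0.5],[-14,0.3,-0.5],[-15.2,0.3,-0.5],[-15.7,0.3,-0.5],[-15.7,0.3,-0.5],[-15.7,0.3,-0.5]], "turn": [0,0,0,0,0,0,0,0,0]}}

```text
t: 13.25
tool_pos: [0.6865, -0.1603, 0.3107]
tool_rot: [3.141, -0.001, 3.12]
wrist_force: [-0.4, -0.0, 0.1]
finger_gap: 0.085
finger_force: 0.0
```

```bash
python3 -c "
from h import *
s=ctrl.state();print(s['tool_pos'],s['wrist_force']);mv(.6867,-.1597,.308,178.7)
j=viewer.snapshot('side')
b=cen(j,(354,150,375,175),red);print(b)
cv2.imwrite('pics/c5.png',cv2.resize(j[110:210,310:410],None,fx=5,fy=5,interpolation=2))"
```

```text
[ 0.68645558 -0.16026963  0.31072168] [-0.3882325  -0.00292096  0.12788563]
linear [-0.02  0.06  0.27] turn 0.001
[361.31769723 162.9445629 ]
```

View pics/c5.png

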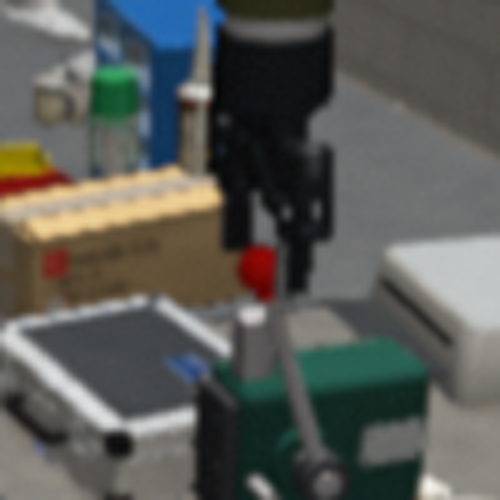

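The ball at crop (258,268) sits between the far and near fingers. I'll lower slightly and grip.

>>> {"api": "apply_moves", "payload": {"gripper": [0,1,1,1,1,1,1], "linear": [[0,0,0.5],[0,0,0.5],[0,0,0.5],[0,0,0.5],[0,0,0.5],[0,0,0.5],[0,0,0.5]], "turn": [0,0,0,0,0,0,0], "grip_force": 60}}

```text
t: 14.0
tool_pos: [0.6869, -0.159, 0.307]
tool_rot: [3.139, 0.001, 3.12]
wrist_force: [-0.8, 4.8, 3.2]
finger_gap: 0.0293
finger_force: 58.9
```

```bash
python3 -c "
from h import *
p=np.radians(72)
for a in np.r_[np.arange(0,1.37,.07),1.36,1.40]: print(round(a,2),np.round([17*(np.cos(p-a)-np.cos(p)),17*(np.sin(p)-np.sin(p-a))],1))"
```

```text
0.0 [0. 0.]
0.07 [1.1 0.4]
0.14 [2.2 0.9]
0.21 [3.3 1.5]
0.28 [4.3 2.1]
0.35 [5.2 2.8]
0.42 [6.1 3.5]
0.49 [7.  4.4]
0.56 [7.8 5.3]
0.63 [8.5 6.2]
0.7 [9.2 7.2]
0.77 [9.8 8.2]
0.84 [10.3  9.3]
0.91 [10.7 10.4]
0.98 [11.1 11.5]
1.05 [11.4 12.7]
1.12 [11.6 13.9]
1.19 [11.7 15. ]
1.26 [11.7 16.2]
1.33 [11.7 17.4]
1.36 [11.7 17.9]
1.4 [11.6 18.6]
```

>>> {"api": "apply_moves", "payload": {"gripper": [1,1,1,1,1,1,1,1,1,1], "linear": [[1.1,0,0.4],[2.2,0,0.9],[3.3,0,1.5],[4.3,0,2.1],[5.2,0,2.8],[6.1,0,3.5],[7.0,0,4.4],[7.8,0,5.3],[8.5,0,6.2],[9.2,0,7.2]], "turn": [0,0,0,0,0,0,0,0,0,0]}}

```text
t: 15.0
tool_pos: [0.5961, -0.1572, 0.2364]
tool_rot: [3.14, 0.006, 3.121]
wrist_force: [10.4, 8.5, -0.2]
finger_gap: 0.0293
finger_force: 69.2
```

Following well, so I'll continue the arc to the stop.

>>> {"api": "apply_moves", "payload": {"gripper": [1,1,1,1,1,1,1,1,1,1,1,1], "linear": [[0.6,0,1],[1.1,0,2.1],[1.5,0,3.2],[1.9,0,4.3],[2.2,0,5.5],[2.4,0,6.7],[2.5,0,7.8],[2.5,0,9],[2.5,0,10.2],[2.5,0,10.7],[2.4,0,11.2],[2.4,0,11.3]], "turn": [0,0,0,0,0,0,0,0,0,0,0,0]}}

```text
t: 16.2
tool_pos: [0.5778, -0.157, 0.1246]
tool_rot: [3.14, 0.015, 3.12]
wrist_force: [12.1, 9.7, 8.8]
finger_gap: 0.0292
finger_force: 59.4
```

```bash
python3 -c "
from h import *
s=ctrl.state();print(s['tool_pos'],s['wrist_force'])
j=viewer.snapshot('side')
f=lambda a:cv2.resize(a,None,fx=5,fy=5,interpolation=2)
cv2.imwrite('pics/c6.png',f(j[150:262,275:405]))"
```

```text
[ 0.57781869 -0.1570083   0.12458683] [12.09704043  9.73844736  8.8462703 ]
```

View pics/c6.png

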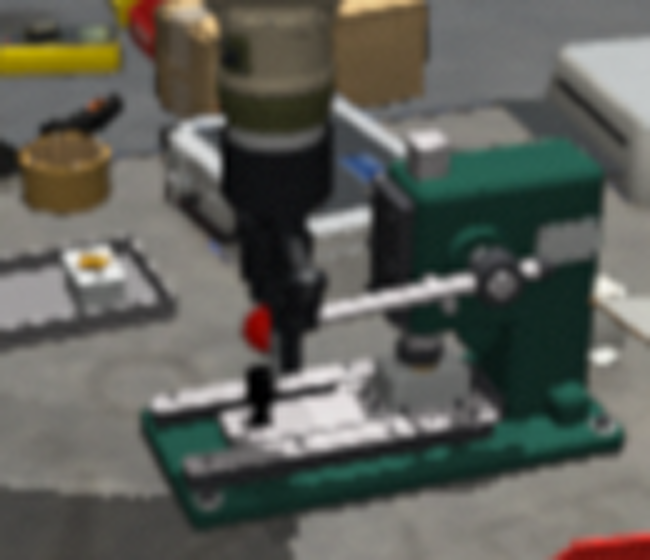

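The lever is near level, with the ball at crop (258,328) and the ram down on the bush at (420,350). I'll press a little more to confirm the stop.

>>> {"api": "apply_moves", "payload": {"gripper": [1,1,1,1,1,1], "linear": [[0,0,0.4],[0,0,0.8],[0,0,1.2],[0,0,1.4],[0,0,1.4],[0,0,1.4]], "turn": [0,0,0,0,0,0]}}

```text
t: 16.85
tool_pos: [0.5761, -0.1569, 0.1143]
tool_rot: [3.141, 0.014, 3.122]
wrist_force: [-0.9, 11.0, 30.1]
finger_gap: 0.0295
finger_force: 74.5
```

```bash
python3 -c "
from h import *
j=viewer.snapshot('side');cv2.imwrite('pics/s7.png',j)
f=lambda a:cv2.resize(a,None,fx=5,fy=5,interpolation=2)
n=f(j[150:262,275:405])
A=cv2.imread('pics/c4.png');B=cv2.imread('pics/c6.png')
g=lambda a:cv2.cvtColor(a,6)
for nm,a in(('c4',A),('c6',B),('now',n)): print(nm,g(a)[90:185:4,418:438].mean(1).astype(int))
print('c6->now motion of cap/foot'); 
for nm,(x0,y0,x1,y1) in dict(cap=(405,125,452,175),foot=(395,335,445,372),rod=(340,285,450,320)).items():
    r=cv2.matchTemplate(g(n)[y0-30:y1+30,x0-30:x1+30],g(B)[y0:y1,x0:x1],5); _,v,_,l=cv2.minMaxLoc(r); print(nm,v,np.array(l)-30)
print('foot px for travel 17 vs 19.7:',[proj('side',[.7155,-.09,.25-d])[0] for d in(0,.014,.0165,.0197)])
a=np.radians
for L in(1.1,1.2,1.3,1.36):
    p=a(72)-L; print(L,[((proj('side',[.7405-r*np.cos(p),-.16+.0227*r*np.cos(p),.165+r*np.sin(p)])[0]-[275,150])*5).round(0) for r in(.05,.1,.13)])
# rod midline rows at columns
for x in(340,360,380,400,420,440): 
    print(x,[int(240+np.average(np.arange(100),weights=np.clip(g(q)[240:340,x].astype(float)-150,0,None)+1e-9)) for q in(B,n)])
"
```

```text
c4 [ 50  64  82 108 155 199 217 203 169 121  92  86  89  89  89  89  89  89
  89  89  89  88  84  81]
c6 [100 103 107 109 105  97  95 108 124 136 165 199 219 213 187 136  96  86
  89  90  90  89  85  81]
now [100 103 106 109 106  97  95 107 124 132 158 194 218 218 196 141  97  85
  89  89  90  88  84  81]
c6->now motion of cap/foot
cap 0.9961759448051453 [0 1]
foot 0.9906383752822876 [0 1]
rod 0.9855971932411194 [1 4]
foot px for travel 17 vs 19.7: [array([360.89128918, 176.36043366]), array([360.73428759, 179.99730325]), array([360.70642934, 180.64314072]), array([360.67084875, 181.4682311 ])]
1.1 [array([434., 276.]), array([367., 277.]), array([326., 277.])]
1.2 [array([433., 283.]), array([365., 290.]), array([324., 294.])]
1.3 [array([432., 289.]), array([365., 303.]), array([323., 311.])]
1.36 [array([432., 293.]), array([365., 310.]), array([324., 321.])]
340 [307, 313]
360 [303, 308]
380 [299, 304]
400 [295, 299]
420 [291, 293]
440 [286, 287]
```

Ram travel measures about 20 mm and the rod fits about 1.33 rad, so the stop is reached. Now I'll let it back up along the arc.

>>> {"api": "apply_moves", "payload": {"gripper": [1,1,1,1,1,1,1,1,1,1,1], "linear": [[0,0,-1.3],[0.1,0,-2.5],[0.1,0,-3.7],[0.1,0,-4.9],[0,0,-6],[-0.2,0,-7.2],[-0.5,0,-8.4],[-0.9,0,-9.5],[-1.3,0,-10.6],[-1.8,0,-11.7],[-2.4,0,-12.7]], "turn": [0,0,0,0,0,0,0,0,0,0,0]}}

```text
t: 18.0
tool_pos: [0.5948, -0.1572, 0.2349]
tool_rot: [3.14, -0.0, 3.12]
wrist_force: [3.4, 7.0, -1.8]
finger_gap: 0.0291
finger_force: 72.2
```

>>> {"api": "apply_moves", "payload": {"gripper": [1,1,1,1,1,1,1,1,1,1,1,1], "linear": [[-0.7,0,-1],[-1.4,0,-1.9],[-2.2,0,-2.8],[-3.1,0,-3.7],[-4,0,-4.4],[-4.9,0,-5.1],[-5.9,0,-5.7],[-7,0,-6.3],[-8.1,0,-6.8],[-9.2,0,-7.2],[-9.2,0,-7.2],[-9.2,0,-7.2]], "turn": [0,0,0,0,0,0,0,0,0,0,0,0]}}

```text
t: 19.2
tool_pos: [0.6609, -0.1598, 0.2979]
tool_rot: [3.137, -0.064, 3.115]
wrist_force: [-78.6, 0.6, -9.1]
finger_gap: 0.0005
finger_force: 39.1
```

```bash
python3 -c "
from h import *
s=ctrl.state();print(s['tool_pos'],s['wrist_force'])
j=viewer.snapshot('side');print(cen(j,(350,145,375,180),red))"
```

```text
[ 0.66091851 -0.15980611  0.29789629] [-78.57926458   0.6146485   -9.14625485]
[363.54112554 164.15873016]
```

The ball slipped out near the top and the shut fingers are pushing it against its rest stop, so I'm backing straight off.

>>> {"api": "apply_moves", "payload": {"gripper": [1,1,1,1,1,1,1], "linear": [[2,0,0],[4,0,0],[7,0,0],[10,0,0],[13,0,0],[14,0,0],[14,0,0]], "turn": [0,0,0,0,0,0,0]}}

```text
t: 19.95
tool_pos: [0.5463, -0.1577, 0.3071]
tool_rot: [-3.141, 0.001, 3.119]
wrist_force: [-0.6, -0.9, 0.4]
finger_gap: 0.0002
finger_force: 0.0
```

```bash
python3 -c "
from h import *
s=ctrl.state();print(s['tool_pos'],s['wrist_force'])
j=viewer.snapshot('side');print('ball',cen(j,(350,145,375,180),red))
f=lambda a:cv2.resize(a,None,fx=5,fy=5,interpolation=2)
n=f(j[150:262,275:405]);A=cv2.imread('pics/c4.png');g=lambda a:cv2.cvtColor(a,6)
for nm,(x0,y0,x1,y1) in dict(cap=(405,100,452,150),knob=(240,360,285,425),block=(375,375,475,415),lever=(465,200,520,320)).items():
    r=cv2.matchTemplate(g(n)[y0-30:y1+30,x0-30:x1+30],g(A)[y0:y1,x0:x1],5); _,v,_,l=cv2.minMaxLoc(r); print(nm,v,np.array(l)-30)
mv(.5,-.16,.3,178.7);mv(.5906,-.0875,.17,178.7)"
```

```text
[ 0.54628477 -0.15774446  0.30712403] [-0.55583907 -0.9005506   0.44902199]
ball [361.81959359 162.10969767]
cap 0.9998177886009216 [0 0]
knob 0.9259350299835205 [ 0 -1]
block 0.9979208707809448 [0 0]
lever 0.999219536781311 [0 0]
linear [ 4.73 -0.32  0.67] turn -0.0
linear [-4.14  7.14 13.68] turn -0.0
```

The lever, slide and block all match the earlier picture. Next, the knob.

>>> {"api": "apply_moves", "payload": {"gripper": [0,0,0,0,0,0,0,0,0], "linear": [[1,2,4],[1,4,8],[-1,7.1,11],[-4,7.1,13.7],[-4.1,7.1,15],[-4.1,7.1,19],[-4.1,7.1,23],[-4.1,7.1,25.2],[-4.1,7.1,25.2]], "turn": [0,0,0,0,0,0,0,0,0], "grip_force": 40}}

```text
t: 20.9
tool_pos: [0.5873, -0.0868, 0.0501]
tool_rot: [3.14, -0.007, 3.119]
wrist_force: [-0.8, -0.3, -0.2]
finger_gap: 0.0855
finger_force: 0.0
```

>>> {"api": "apply_moves", "payload": {"gripper": [1,1,1,1,1,1], "linear": [[0,0,0],[0,0,0],[0,0,0],[0,0,0],[0,0,0],[0,0,0]], "turn": [0,0,0,0,0,0]}}

```text
t: 21.5
tool_pos: [0.5905, -0.0871, 0.0558]
tool_rot: [3.141, 0.003, 3.12]
wrist_force: [-0.1, 2.6, 6.0]
finger_gap: 0.0224
finger_force: 39.3
```

>>> {"api": "apply_moves", "payload": {"gripper": [1,1,1,1,1,1,1,1,1,1,1,1], "linear": [[0.5,0,0],[1.5,0,0],[3,0,0],[4.5,0,0],[6,0,0],[7.5,0,0],[9,0,0],[10.5,0,0],[11.5,0,0],[12.3,0,0],[12.8,0,0],[13,0,0]], "turn": [0,0,0,0,0,0,0,0,0,0,0,0]}}

```text
t: 22.7
tool_pos: [0.4607, -0.0845, 0.0558]
tool_rot: [3.141, 0.004, 3.12]
wrist_force: [2.1, 3.6, 7.6]
finger_gap: 0.0227
finger_force: 39.9
```

>>> {"api": "apply_moves", "payload": {"gripper": [1,1,1,1], "linear": [[0.3,0,0],[0.5,0,0],[0.5,0,0],[0.5,0,0]], "turn": [0,0,0,0]}}

```text
t: 23.1
tool_pos: [0.4605, -0.0845, 0.0558]
tool_rot: [3.14, 0.012, 3.12]
wrist_force: [14.4, 4.9, -5.0]
finger_gap: 0.0227
finger_force: 40.1
```

>>> {"api": "apply_moves", "payload": {"gripper": [1,0,0,0,0,0,0,0.3,0.3,0.3,0.3,0.3], "linear": [[-0.3,0,0],[-0.4,0,0],[-0.4,0,0],[-0.4,0,0],[-0.4,0,0],[-0.4,0,-4],[-0.4,0,-8],[-4,0,-9],[-8,0,-9],[-12.9,0,-9],[-12.9,0,-9],[-12.9,0,-9]], "turn": [0,0,0,0,0,0,0,0,0,0,0,0]}}

```text
t: 24.3
tool_pos: [0.5834, -0.0872, 0.1427]
tool_rot: [3.141, -0.003, 3.12]
wrist_force: [-0.2, 1.2, -0.4]
finger_gap: 0.0599
finger_force: 0.0
```

```bash
python3 -c "
from h import *
s=ctrl.state();print(s['tool_pos'],s['wrist_force']);mv(.5855,-.0873,.0455,178.7)
j=viewer.snapshot('side');b=cen(j,(300,195,345,235),br);print(b,proj('side',[.5855,-.0873,.065]))
K=cv2.cvtColor(j,6)
for z in(.081,): print('knob exp',proj('side',[.4605,-.0845,z]))"
```

```text
[ 0.58338688 -0.08718003  0.14265753] [-0.1744512   1.21196439 -0.38465285]
linear [-0.24 -0.01  9.72] turn 0.001
[325.65579119 226.96900489] [[325.99236757 227.36072531]]
knob exp [[292.44953448 229.09649333]]
```

>>> {"api": "apply_moves", "payload": {"gripper": [0.3,0.3,0.3,0.3,0.3,1,1,1,1,1,1], "linear": [[0,0,4],[-0.1,0,7],[-0.1,0,9],[-0.1,0,9.7],[-0.1,0,9.7],[-0.1,0,9.7],[-0.1,0,9.7],[-0.1,0,9.7],[-0.1,0,9.7],[-0.1,0,9.7],[-0.1,0,9.7]], "turn": [0,0,0,0,0,0,0,0,0,0,0]}}

```text
t: 25.45
tool_pos: [0.5856, -0.0876, 0.0491]
tool_rot: [-3.141, 0.003, 3.12]
wrist_force: [-1.3, 0.2, 7.0]
finger_gap: 0.0393
finger_force: 41.9
```

>>> {"api": "apply_moves", "payload": {"gripper": [1,1,1,1,1,1], "linear": [[0,0,-1],[0,0,-3],[0,0,-7],[0,0,-10],[0,0,-10],[0,0,-10]], "turn": [0,0,0,0,0,0]}}

```text
t: 26.05
tool_pos: [0.585, -0.0874, 0.1481]
tool_rot: [-3.141, 0.002, 3.119]
wrist_force: [0.0, 0.1, -2.8]
finger_gap: 0.0391
finger_force: 41.0
```

```bash
python3 -c "
from h import *
s=ctrl.state();print(s['tool_pos'],s['wrist_force'],s['joints']);mv(.444,.2005,.1,178.7);mv(.444,.2005,.1,270)"
```

```text
[ 0.58500837 -0.08739931  0.14814539] [ 0.00914838  0.10700759 -2.84388941] [-2.83998797e-01  3.78624186e-01 -6.64898369e-02  1.12371744e+00
  6.31660481e-05 -2.61863702e-01]
linear [14.74 28.47  4.77] turn 0.001
linear [14.74 28.47  4.77] turn -1.593
```

>>> {"api": "apply_moves", "payload": {"gripper": [1,1,1,1,1,1,1,1,1,1], "linear": [[2,4,0],[4,8,0],[6,12,0],[8.5,16.5,0],[11,21,0],[13,25,0],[14.7,28.4,2],[14.7,28.4,4.8],[14.7,28.4,4.8],[14.7,28.4,4.8]], "turn": [0,0,0,0,0,0,0,0,0,0]}}

```text
t: 27.05
tool_pos: [0.4425, 0.1994, 0.0981]
tool_rot: [-3.14, -0.003, 3.12]
wrist_force: [0.2, 0.4, -1.9]
finger_gap: 0.0385
finger_force: 41.2
```

```bash
python3 -c "
from h import *
s=ctrl.state();print(s['tool_pos'],s['wrist_force']);mv(.446,.2015,.0175,178.7)
j=viewer.snapshot('side');b=cen(j,(255,180,300,215),br);print(b,proj('side',[.446,.2015,.12]))"
```

```text
[0.44251378 0.19944518 0.09814513] [ 0.2254055   0.40566254 -1.85680264]
linear [-0.37  0.22  8.06] turn 0.001
[288.61587134 188.7421566 ] [[271.4899882  187.89122837]]
```

>>> {"api": "apply_moves", "payload": {"gripper": [1,1,1,1,1,1,1], "linear": [[-0.2,0.1,3],[-0.3,0.1,5.5],[-0.3,0.1,7],[-0.3,0.1,7.6],[-0.3,0.1,7.9],[-0.3,0.1,7.9],[-0.3,0.1,7.9]], "turn": [0,0,0,0,0,0,0]}}

```text
t: 27.8
tool_pos: [0.4479, 0.2009, 0.0212]
tool_rot: [3.141, 0.002, 3.119]
wrist_force: [-0.0, 1.0, -1.2]
finger_gap: 0.039
finger_force: 41.2
```

>>> {"api": "apply_moves", "payload": {"gripper": [1,1,1,1], "linear": [[0,0,0.15],[0,0,0.3],[0,0,0.3],[0,0,0.3]], "turn": [0,0,0,0]}}

```text
t: 28.2
tool_pos: [0.4468, 0.2009, 0.0173]
tool_rot: [3.141, 0.0, 3.12]
wrist_force: [-0.0, 0.3, -0.8]
finger_gap: 0.0389
finger_force: 41.2
```

>>> {"api": "apply_moves", "payload": {"gripper": [1,1,1,1], "linear": [[0,0,0.1],[0,0,0.2],[0,0,0.2],[0,0,0.2]], "turn": [0,0,0,0]}}

```text
t: 28.6
tool_pos: [0.4469, 0.2009, 0.0171]
tool_rot: [3.141, 0.001, 3.12]
wrist_force: [-6.1, -2.8, 17.0]
finger_gap: 0.0386
finger_force: 43.3
```

Contact with the tray floor. I'll release and lift.

>>> {"api": "apply_moves", "payload": {"gripper": [1,0.3,0.3,0.3,0.3,0.3,0.3,0.3,0.3], "linear": [[0,0,-0.1],[0,0,-0.1],[0,0,-0.1],[0,0,-0.1],[0,0,-0.3],[0,0,-3],[0,0,-7],[0,0,-11],[0,0,-14]], "turn": [0,0,0,0,0,0,0,0,0]}}

```text
t: 29.5
tool_pos: [0.4474, 0.201, 0.1577]
tool_rot: [3.141, 0.002, 3.119]
wrist_force: [0.5, 0.3, 0.5]
finger_gap: 0.0599
finger_force: 0.0
```

>>> {"api": "apply_moves", "payload": {"gripper": [0.3,0.3,0.3,0.3,0.3,0.3,0.3,0.3], "linear": [[0,5,-4],[0,10,-6],[0,15,-6],[3,20,-6],[3,25,-6],[3,25,-6],[3,25,-6],[3,25,-6]], "turn": [0,0,0,0,0,0,0,0]}}

```text
t: 30.3
tool_pos: [0.422, 0.4514, 0.2146]
tool_rot: [-3.14, -0.001, 3.12]
wrist_force: [-0.2, 0.1, -0.2]
finger_gap: 0.0596
finger_force: 0.0
```

```bash
python3 -c "
from h import *
np.set_printoptions(precision=4,suppress=True)
s=ctrl.state();print(s['tool_pos'],s['wrist_force'])
j=viewer.snapshot('side');i=viewer.snapshot('top')
print('exp',proj('side',[.446,.2009,.034]),proj('top',[.446,.2009,.035]))
w=lambda b,g,r:np.clip(r-b-40,0,None)
m=lambda im:cv2.connectedComponentsWithStats(((im[...,2].astype(int)-im[...,0])>45).astype(np.uint8))
for nm,im,(x0,y0,x1,y1) in(('side',j,(255,190,310,222)),('top',i,(222,205,260,265))):
    n,_,st,c=m(im[y0:y1,x0:x1].copy());print(nm,st[1:,4],c[1:]+[x0,y0])
    for q in c[1:]: print(atz(nm,q+[x0,y0],.034))
print('ball',cen(j,(350,145,375,180),red))
"
```

```text
[0.422  0.4514 0.2146] [-0.1834  0.0636 -0.1534]
exp [[272.8589 206.2696]] [[239.614  246.4051]]
side [20 17 22] [[287.5    190.4   ]
 [293.3529 201.9412]
 [272.9545 205.6818]]
[0.543  0.3357 0.034 ]
[0.5388 0.2114 0.034 ]
[0.4475 0.2061 0.034 ]
top [37 37] [[239.3784 222.1081]
 [239.973  245.973 ]]
[0.5386 0.2088 0.034 ]
[0.4478 0.1999 0.034 ]
ball [361.8261 162.0763]
```

The block lies in the tray with its bush at the expected height in both views. The finished block hasn't moved, the lever is up, and the slide was left at its front stop.

```bash
python3 -c "
from h import *
print(ctrl.finish_job())"
```

```text
the job is handed in; nothing more can be done
None
```

I pressed the bush home, returned the lever to rest, drew the slide out to its front stop, laid the block bush-up in the tray beside the finished one, and handed the job in at about 30 s; the hand-in returned no verdict, and the ball slipped out of the grip near the top of the lever's return.

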